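Slide the sample carrier over the step and home in its lane

ROBOT

A 6-joint arm with a two-finger parallel gripper is mounted at the origin on the work surface. World frame = base frame: x ahead of the robot, y to its left, z up, the work surface at z = 0. Lengths are in m, angles in rad, forces in N, time in s.
With the tool pointing down it reaches from about 0.35 to 0.925 m from the base axis. Payload 6.4 kg.
Tool frame: the origin (TCP) lies at the very end of the fingers, on their centre line; the grasp point (between the pads) lies 19 mm behind it (grip_point_offset is the distance from the TCP to the grasp point, in m); z points along the fingers, y is the line along which they close (so a half turn about z gives the same grasp; the last joint's range is limited). The gripper opens to 94 mm and grips with 3 to 60 N. Pads are 16 mm wide; open, the fingers measure 119 mm over their backs; the gripper's body (75 mm by 177 mm) begins 78 mm behind the grasp point.
Start: joints at [1.035, 0.245, 1.558, -0, 1.339, -0.174], TCP at [0.23, 0.608, 0.205] pointing down, gripper open.
Joint ranges: [-3.13, 3.13], [-1.02, 2.26], [0.13, 2.54], [-0.95, 4.09], [0.21, 2.88], [-2.74, 2.74]. Speed limits (rad/s): [2.57, 2.57, 3.14, 3.14, 3.14, 3.14].

INTERFACE

Orientations are given as a unit quaternion [x, y, z, w].
In Python, from plant import state, camera, get_calibration, finish_job, grip_point_offset gives the robot as it stands.
- The arm moves only by the tool arm_command, never from a script. Its argument "commands" is a list of rows, each a list of 4 numbers: the shift along the tool's x, y, z scaled (see below), then the turn about the tool's z scaled (see below). In form: [[tx, ty, tz, spin], ...]. A call has 1 to 8 rows; each row shifts and turns the commanded pose from where the row before left it, along the tool's axes as they then stand; what a row does not reach is not made up. The controller multiplies each number of a shift by 25 mm and each number of a turn by 4 degrees. A row lasts 1/8 s, in which the tool goes at most 62.5 mm and 10.7 degrees, less where a joint would pass 70% of its speed; a pose out of reach is approached as far as the arm can. A call with a number of a shift or a turn outside -1 to 1 is refused whole. A call with a gripper value outside its range is refused whole. "fingers" is the closure, from 0 (fully open) to 1 (shut), set as the call begins (left out, the last holds). The fingers move at their own pace and stop on an object; "grip_force" is the grip in N (left out, the last holds). Time passes only in rows, so rows that do not move let the fingers close. It gives the time, the measured TCP pose, the force, the opening and the grip force at its end, in the units of the state.
- state(): the state, without advancing time (a new reading comes with each control period).
- camera(name): name is "side" or "top" or "wrist"; returns the picture (420x560x3 uint8, red, green, blue); there is no depth.
- get_calibration(name): a dict with "camera_matrix" (3x3 intrinsics, pixels), "k1" (the pictures are not rectified: a ray, as slopes to the right and down, at radius r is drawn at 1 + k1 r^2 times it, then the intrinsics apply), "R" (3x3) and "t" (3): a world point X has camera coordinates R X + t. Camera axes: x right, y down, z forward; pixel columns grow to the right and rows downward; lengths in m; the calibration is good to about 2 mm. A picture is of the moment at which its call begins: read the wrist's pose just before it. get_calibration takes no time and is no camera call; for the wrist camera it gives the pose at the moment of the call.
- finish_job(): hands the job in; it is judged then, once.
The state is a dict: "clock": time; "joints": joint angles; "qd": joint speeds; "effort": joint torques, N m; "ee_pos": TCP position; "ee_rot": TCP orientation; "force": force on the tool from outside, world axes, zero at the start; "torque": the same for the moment, N m; "grip_width": finger opening in m; "gripper_force": force on a finger pad.
Only numpy, scipy, OpenCV 4.12 (cv2) and the standard library are available. Lean on these libraries where they do the work, as an engineer would, in place of code of your own. Each camera call takes 0.05 s, during which the arm holds its last target. There are 200 camera calls.

TASK

Load the sample carrier that waits on the loading shelf into the empty lane of the extraction workstation: raise its nose just enough to clear the step, slide it across onto the deck between the lane's rails, keeping its tail down and the carrier close to level because its tubes are open, and push it on under the bridge until the sprung catch has dropped behind the ridge on its toe and it is fully home. Feel your way gently, without catching it on the step, jamming, ramming or dropping it, then let go of it. Leave everything else where it stands.

Things in the scene. Friction and masses are not known exactly. Their poses are not given: they have to be found in the camera images.
- carrier: Loose sample carrier, 0.34-0.59 kg: foot 150 long (x) x 26 wide (y) x 14 mm high, square edges; on it grey tube blocks to z = 40, five open tubes to z = 54 and a black grip tab. Origin under the foot's middle, x to the nose, z up; centre of mass at x = -11. Starts flat on the shelf, nose about 10-30 mm short of the step, skewed up to 0.12 rad and up to 115 mm to one side of its lane
- carrier_grip (a point): Middle of the grip tab's side faces, 40 mm above the carrier's underside at carrier x = +10. The tab is upright, 26 (x) x 14 (y) mm, z = 14 to 54; beside it both ways in y is free space, before and behind it 9 mm to the tube blocks, which stand 6 mm prouder in y (44 mm apart in x). Fingertips must stay above the foot (z = 14)
- carrier_tail (a point): Point on the carrier's underside at the middle of its tail edge (carrier x = -75 mm, z = 0). The foot's tail end face there is bare from z = 0 to 14, good to push on; the tube block above begins 5 mm further in
- carrier_toe (a point): Point on the carrier's underside at the middle of its nose edge (carrier x = +75 mm, z = 0). The toe, x = 50 to 75, is 9 mm high and bears a ridge for the catch: its ramp climbs from 9 mm at the tip to 12.5 mm at x = 65, with a notch behind
- lane: The empty one of three parallel lanes on the deck; the other two, 70 mm apart from their neighbours, hold fixed loaded carriers of the same kind. Origin on the deck's surface, about where the carrier's origin lies when home (for the dock's place see the catch); x points along the lane to its closed end, z up. The deck's front edge (the step) is at lane x = -90 mm
- lane_mouth (a point): Middle of the lane's flared lead-in (45 mm wide) on the deck, lane x = -68 mm. From lane x = -45 to 45 run two straight rails, 12 mm high and 28 mm apart inside (1 mm play a side). Beyond is the dock: a bridge with 16.5 mm headroom from x = 55, the catch roller under it at x = 61, a hard end stop at x = 75
- catch (a joint): Height (m) of the dock's sprung roller (2-3 N): 0 down, about 0.003 on the toe's ridge, 0 again once dropped into the notch: home. The dock is clamped up to 9 mm nearer or further along lane x each time, not measured: find home by feel. The carrier slides with 1-3 N, passes the catch with 5-9 N in all, then meets the stop. Over 20 N on it from deck, lane or shelf is a jam
- shelf: Fixed steel loading shelf in front of the deck, 190 deep x 290 wide, origin on its top face at the middle of the edge next to the deck (2 mm gap), x towards the deck. Its top lies 3 to 6 mm below the deck, differing each time
- workstation: Fixed white workstation, deck 490 mm wide, top at z = 60 mm; origin on the bench under it, its x along the lanes. Deck front edge at its x = -100. Lanes at its y = -70, 0 and 70 mm, lane origins at x = -10. Rear housing from x = 90, 55 mm above the deck; parked pipetting head at y = 200-245, up to 131 mm above the deck
- tip_box: Pipette tip box 118 x 78 mm, 53 high, loose on the deck right of the lanes (workstation y about -182 mm); origin under its centre. Leave alone
- bottle_a: Bottle with cap, diameter 56, 130 high, on the bench, origin under its centre. Leave alone
- bottle_b: Bottle with cap, diameter 70, 170 high, on the bench, origin under its centre. Leave alone
- beaker: Glass beaker, diameter 70, 90 high, on the bench, origin under its centre. Leave alone
- freezer_box: Cardboard freezer box 133 x 133 x 52 mm on the bench, origin under its centre. Leave alone
- marker: Marker pen, diameter 14, 120 long, lying on the bench, origin under its middle. Leave alone

How it is judged:
On the way, in this order (a step that is already met when the one before it is completed fails the run):
1. the nose is across the step, down between the rails of the empty lane, in line with it (x of carrier in the frame of lane between -0.085 and -0.02 m and y of carrier in the frame of lane between -0.004 and 0.004 m and z of carrier_toe in the frame of lane below 0.008 m and angle between carrier's own z axis and vertical below 0.12 rad), for 0.1 s.
2. the carrier's toe lifts the sprung catch roller (value of joint catch above 0.0024 m and x of carrier in the frame of lane above -0.02 m).
At the end, for the whole second after the job is handed in: the catch has been lifted by the toe and is down again (within 1 mm), the carrier lies home in the empty lane: within 11 mm of the lane origin along it (wherever its dock is clamped), 3 mm across it, flat on the deck (3 mm, 2 degrees), at rest and released (value of joint catch below 0.001 m and x of carrier in the frame of lane between -0.011 and 0.011 m and y of carrier in the frame of lane between -0.003 and 0.003 m and z of carrier in the frame of lane below 0.003 m and angle between carrier's own z axis and vertical below 0.035 rad and linear speed of carrier below 0.01 m/s); the robot touches nothing.
It fails at once if the carrier is jammed, rammed or dropped: more than 20 N between it and the workstation, its lane or the shelf (contact force between carrier and workstation above 20 N or contact force between carrier and lane above 20 N or contact force between carrier and shelf above 20 N).
It fails at once if the carrier is tilted by more than about 10 degrees (angle between carrier's own z axis and vertical above 0.17 rad).
It fails at once if the carrier's tail is lifted more than 8 mm above the deck's level (z of carrier_tail in the frame of lane above 0.008 m).
It fails at once if a bystander is pushed out of its place (the tip box by 20 mm, others by 30 mm) (distance of tip_box from where it was at the start of the episode above 0.02 m or distance of any of bottle_a, bottle_b, beaker, freezer_box, marker from where it was at the start of the episode above 0.03 m).
It also fails if it takes over 67 s, if anything falls off the work surface, if the arm or the gripper's body presses on something with over 40 N, if the wrist force passes 120 N, or if a joint passes its speed limit or range.

## Working session

There is one attempt and no reset: what is moved stays moved. The work goes in short steps, Python scripts to look and compute and a tool call to move; the robot and the scene stay as the last step left them, time stands still between calls to the robot, and variables do not carry over. Pictures are saved under pics/ and viewed, at most 10 in all, crops included, and the job is handed in when it is done.

Besides the shell and the picture viewer there is one more tool, called after "Request:" by a JSON object that holds its "name" and its "arguments". arm_command: Moves the arm, as the interface text tells. Its arguments: {"type":"object","properties":{"commands":{"type":"array"},"fingers":{"type":"number"},"grip_force":{"type":"number"}},"required":["commands"]}

```bash
mkdir -p pics; cat > h.py <<'E'
import numpy as np, cv2
from plant import *
from scipy.spatial.transform import Rotation as Rn
def snap(n,f):
    c=get_calibration(n); im=camera(n); cv2.imwrite(f,im[:,:,::-1]); return im,c
def ray(c,px):
    K=np.array(c["camera_matrix"]);px=np.atleast_2d(px).astype(float)
    d=(px-[K[0,2],K[1,2]])/[K[0,0],K[1,1]]
    u=d.copy()
    for _ in range(20): u=d/(1+c["k1"]*(u**2).sum(1,keepdims=True))
    R=np.array(c["R"]);t=np.array(c["t"])
    return -R.T@t,(np.c_[u,np.ones(len(u))])@R
def onz(c,px,z):
    o,d=ray(c,px); return o+d*((z-o[2])/d[:,2])[:,None]
def proj(c,X):
    R=np.array(c["R"]);t=np.array(c["t"]);K=np.array(c["camera_matrix"])
    p=np.atleast_2d(X)@R.T+t;u=p[:,:2]/p[:,2:];u=u*(1+c["k1"]*(u**2).sum(1,keepdims=True))
    return u*[K[0,0],K[1,1]]+[K[0,2],K[1,2]]
E
python3 - <<'E'
from h import *
import json
for n in("top","side"):
    im,c=snap(n,f"pics/{n}0.png"); print(n,c["camera_matrix"],c["k1"],-np.array(c["R"]).T@c["t"])
    json.dump({k:np.array(v).tolist() for k,v in c.items()},open(n+".json","w"))
s=state();print(s)
E
```

```text
top [[492.53985883   0.         281.79919645]
 [  0.         492.53985883 209.16855757]
 [  0.           0.           1.        ]] 0.03372719313251841 [ 0.4138535  -0.01081749  1.35261161]
side [[506.21426757   0.         286.13731985]
 [  0.         506.21426757 213.32139023]
 [  0.           0.           1.        ]] 0.010203719662750226 [ 0.51480768 -1.00925834  1.2812706 ]
{'clock': 0.1, 'joints': array([ 1.03490499e+00,  2.45695952e-01,  1.55888304e+00,  2.22021072e-05,
        1.33870159e+00, -1.74104998e-01]), 'qd': array([ 0.00021584, -0.00139784, -0.00260251,  0.00278981,  0.00023656,
       -0.0004894 ]), 'effort': array([ 1.80249008e-04, -4.16908336e+01, -3.15528166e+01,  6.87096175e-02,
        3.09292821e-02, -5.52943675e-05]), 'ee_pos': array([0.22977819, 0.60745768, 0.20449131]), 'ee_rot': array([ 1.79910697e-01,  9.83682585e-01, -7.87590175e-04, -3.03481591e-04]), 'force': array([ 0.03998843, -1.29905395,  0.16114067]), 'torque': array([ 0.0223599 ,  0.01322006, -0.02692704]), 'gripper_force': 0.0, 'grip_width': 0.09358973266640956}
```

View pics/top0.png

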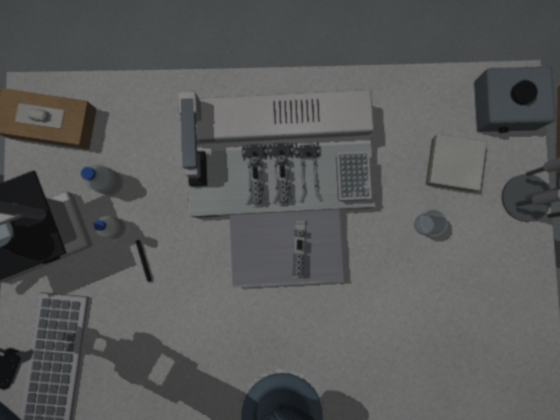

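View pics/side0.png

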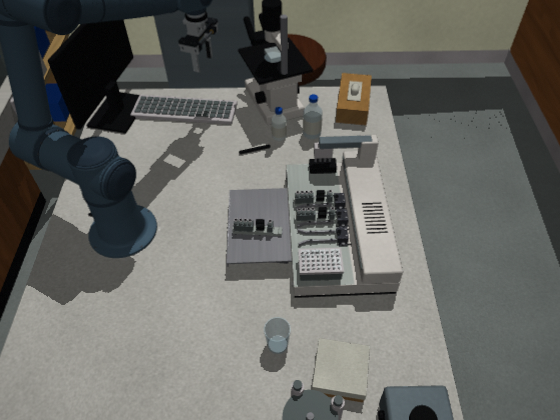

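Both views show the carrier on the shelf, with its tab near top pixel (300,244). The empty lane is the rightmost one, with rails near (303..317,180) in the top view. The tip box sits at (354,176).

```bash
python3 - <<'E'
from h import *
c=get_calibration("top")
print("tab",onz(c,[[300,244]],.108),"lane",onz(c,[[310,178]],.07),"edge",onz(c,[[190,215],[374,207]],.06),
 "carr",onz(c,[[301,225],[299,274]],.1))
s=state();R=Rn.from_quat(s["ee_rot"]).as_matrix();print(R)
w=get_calibration("wrist");print("cam in tool",R.T@(-np.array(w["R"]).T@w["t"]-s["ee_pos"]),"axes",(np.array(w["R"])@R).round(2))
E
```

```text
tab [[ 0.44377587 -0.05527785  0.108     ]] lane [[ 0.61727096 -0.08766652  0.07      ]] edge [[ 0.52802448  0.23030001  0.06      ]
 [ 0.53756836 -0.25441816  0.06      ]] carr [[ 0.4921577  -0.05943333  0.1       ]
 [ 0.36861836 -0.05096441  0.1       ]]
[[-9.35264098e-01  3.53949561e-01 -8.80450907e-04]
 [ 3.53950517e-01  9.35263042e-01 -1.44027831e-03]
 [ 3.13667318e-04 -1.65867665e-03 -9.99998575e-01]]
cam in tool [ 0.0744054   0.00082651 -0.17862839] axes [[-0.    1.   -0.  ]
 [-0.97 -0.   -0.26]
 [-0.26  0.    0.97]]
```

Request:
{"name": "arm_command", "arguments": {"commands": [[0, 0, -1, -1], [0, 0, -1, -1], [0, -0.5, 0, -1], [0, -1, 0, -1], [0, -1, 0, -1], [0, -1, 0, -0.18], [-0.5, -1, 0, 0], [-0.5, -1, 0, 0]], "fingers": 0.3}}

```text
clock: 1.1
ee_pos: [0.2461, 0.4701, 0.255]
ee_rot: [-0.0, 1.0, -0.0, -0.0]
force: [-0.1, -1.0, 0.4]
grip_width: 0.0657
gripper_force: 0.0
```

Request:
{"name": "arm_command", "arguments": {"commands": [[-0.5, -1, 0, 0], [-0.5, -1, 0, 0], [-0.5, -1, 0, 0], [-0.5, -1, 0, 0], [-0.5, -1, 0, 0], [-0.5, -1, 0, 0], [-0.5, -1, 0, 0], [-0.5, -1, 0, 0]]}}

```text
clock: 2.1
ee_pos: [0.3462, 0.2701, 0.2551]
ee_rot: [0.0, 1.0, -0.0, -0.0]
force: [0.0, 0.3, 0.8]
grip_width: 0.0655
gripper_force: 0.0
```

Request:
{"name": "arm_command", "arguments": {"commands": [[-0.5, -1, 0, 0], [-0.5, -1, 0, 0], [-0.5, -1, 0, 0], [-0.5, -1, 0, 0], [-0.5, -1, 0, 0], [-0.5, -1, 0, 0], [0, -1, 0, 0], [0, -1, 0, 0]]}}

```text
clock: 3.1
ee_pos: [0.4208, 0.0703, 0.255]
ee_rot: [0.0, 1.0, 0.0, -0.0]
force: [0.6, -1.1, 0.5]
grip_width: 0.0658
gripper_force: 0.0
```

Request:
{"name": "arm_command", "arguments": {"commands": [[-0.2, -1, 0, 0], [0, -1, 0, 0], [0, -1, 0, 0], [0, -1, 0, 0], [0, -1, 0, 0], [0, -0.4, 0, 0], [0, 0, 0, 0], [0, 0, 0, 0]]}}

```text
clock: 4.1
ee_pos: [0.426, -0.0633, 0.2554]
ee_rot: [-0.0, 1.0, 0.0, -0.0]
force: [0.6, -0.1, -0.1]
grip_width: 0.0658
gripper_force: 0.0
```

```bash
python3 - <<'E'
from h import *
import json
s=state();im,c=snap("wrist","pics/w1.png");json.dump({k:np.array(v).tolist() for k,v in c.items()},open("w1.json","w"))
print(s["ee_pos"],s["force"],c["camera_matrix"][0][0],-np.array(c["R"]).T@c["t"])
E
```

```text
[ 0.42599818 -0.06330226  0.25536395] [ 0.56638567 -0.06392542 -0.1071336 ] 365.46101817644825 [ 0.35192201 -0.06251037  0.43400045]
```

View pics/w1.png

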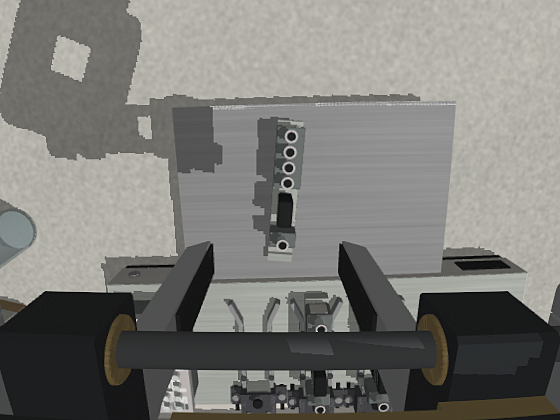

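The wrist view looks from the robot side, with image down = +x and right = +y. It shows the carrier tab top near (285,207), the nose at about (280,258), the deck edge near y≈278, and the empty lane's flared rails at (230..275, 298..350).

```bash
python3 - <<'E'
from h import *
im=cv2.imread("pics/w1.png")
a=cv2.resize(im[105:270,225:345],None,fx=3.6,fy=3.6,interpolation=2)
b=cv2.resize(im[265:390,205:305],None,fx=3.6,fy=3.6,interpolation=2)
o=np.zeros((600,800,3),np.uint8);o[:594,:432]=a[:594];o[:450,436:796]=b[:450]
cv2.imwrite("pics/w1c.png",o)
E
```

```text
(no output)
```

View pics/w1c.png

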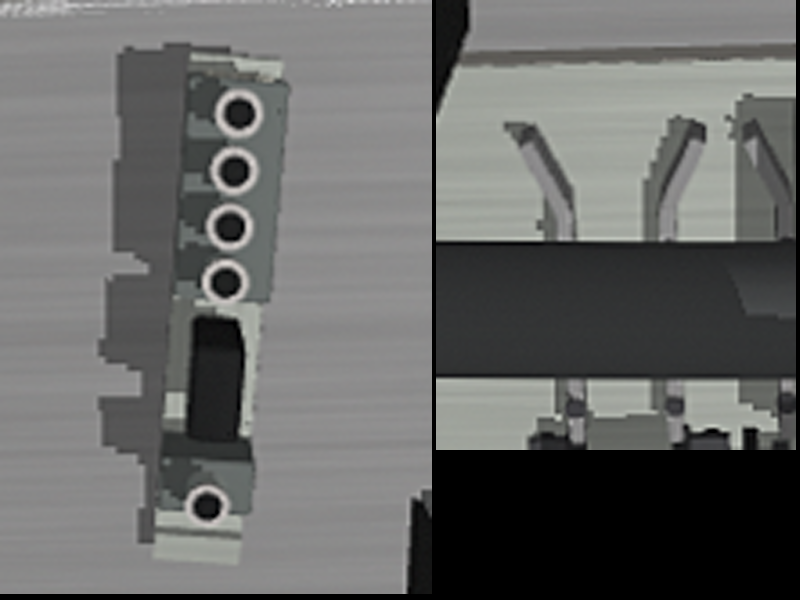

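The crop gives tube centres at (240,113), (235,171), (230,227), (225,282) and (207,505), and the nose edge mid at about (198,561). The straight lane rails run at u≈567 and 667 for v=235, and at u≈577 and 676 for v=405.

```bash
cat >> h.py <<'E'
def A(p): p=np.array(p,float); return (p+.5)/3.6-.5+[225,105]
def B(p): p=np.array(p,float); return (p-[436,0]+.5)/3.6-.5+[205,265]
E
python3 - <<'E'
from h import *
import json
c=json.load(open("w1.json")); zs=.0555
P=onz(c,A([(240,113),(235,171),(230,227),(225,282),(207,505)]),zs+.054);print("tubes",P.round(4))
k=np.polyfit(P[:,0],P[:,1],1);print("yaw carrier",np.arctan(k[0]))
N=onz(c,A([(153,559),(242,564)]),zs+.009);print("nose",N.round(4))
T=onz(c,A([(190,52),(284,62)]),zs+.014);print("tail",T.round(4))
tabf=onz(c,A([(189,348),(241,351),(189,440),(238,442)]),zs+.054);print("tab",tabf.round(4))
L=onz(c,B([(567,235),(667,235),(577,405),(676,405)]),.072);print("rails",L.round(4))
F=onz(c,B([(505,123),(535,125),(674,118),(706,125)]),.072);print("flare",F.round(4))
print("edge deck",onz(c,B([(480,66),(796,58)]),.06).round(4),"from w1", onz(c,[[110,292],[525,270]],.06))
E
```

```text
tubes [[ 0.3717 -0.0487  0.1095]
 [ 0.3858 -0.0497  0.1095]
 [ 0.3996 -0.0509  0.1095]
 [ 0.4135 -0.052   0.1095]
 [ 0.4728 -0.0562  0.1095]]
yaw carrier -0.07426902593153528
nose [[ 0.5069 -0.0715  0.0645]
 [ 0.5086 -0.0446  0.0645]]
tail [[ 0.3578 -0.0606  0.0695]
 [ 0.3604 -0.0352  0.0695]]
tab [[ 0.4305 -0.061   0.1095]
 [ 0.4313 -0.0478  0.1095]
 [ 0.4549 -0.0609  0.1095]
 [ 0.4555 -0.0483  0.1095]]
rails [[ 0.5895 -0.1015  0.072 ]
 [ 0.5894 -0.07    0.072 ]
 [ 0.6546 -0.1001  0.072 ]
 [ 0.6545 -0.0674  0.072 ]]
flare [[ 0.5502 -0.1195  0.072 ]
 [ 0.5508 -0.1103  0.072 ]
 [ 0.5483 -0.0677  0.072 ]
 [ 0.5507 -0.0579  0.072 ]]
edge deck [[ 0.5369 -0.1284  0.06  ]
 [ 0.534  -0.0298  0.06  ]] from w1 [[ 0.54973256 -0.2529507   0.06      ]
 [ 0.52387702  0.22657655  0.06      ]]
```

Request:
{"name": "arm_command", "arguments": {"commands": [[-0.7, 0.36, 0, 0], [0, 0, 0.8, 1], [0, 0, 1, 0], [0, 0, 1, 0], [0, 0, 1, 0], [0, 0, 1, 0], [0, 0, 0, 0], [0, 0, 0, 0]]}}

```text
clock: 5.15
ee_pos: [0.4442, -0.0548, 0.1365]
ee_rot: [0.035, 0.999, -0.0, 0.001]
force: [0.1, -0.0, 1.0]
grip_width: 0.0657
gripper_force: 0.0
```

```bash
python3 - <<'E'
from h import *
import json
s=state();im,c=snap("wrist","pics/w2.png");json.dump({k:np.array(v).tolist() for k,v in c.items()},open("w2.json","w"))
print(s["ee_pos"],s["force"])
im=cv2.imread("pics/w2.png")
p=proj(c,[s["ee_pos"],[s["ee_pos"][0],s["ee_pos"][1],.1095]]);print(p)
for q in p: cv2.circle(im,tuple(q.astype(int)),2,(0,0,255),-1)
cv2.imwrite("pics/w2m.png",im)
E
```

```text
[ 0.44418497 -0.0548205   0.13649363] [ 0.14065992 -0.00157092  0.95244666]
[[273.96907871 258.50333982]
 [274.18473195 240.96415012]]
```

View pics/w2m.png

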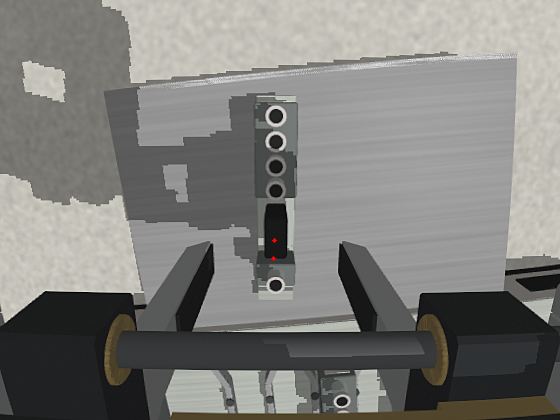

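Request:
{"name": "arm_command", "arguments": {"commands": [[0, 0, 1, 0], [0, 0, 1, 0], [0, 0, 0.34, 0], [0, 0, 0, 0]]}}

```text
clock: 5.7
ee_pos: [0.4439, -0.055, 0.0775]
ee_rot: [0.035, 0.999, -0.0, 0.0]
force: [0.2, 0.0, 0.7]
grip_width: 0.0659
gripper_force: 0.0
```

Request:
{"name": "arm_command", "arguments": {"commands": [[0, 0, 0, 0], [0, 0, 0, 0], [0, 0, 0, 0], [0, 0, 0, 0], [0, 0, 0, 0], [0, 0, 0, 0]], "fingers": 1, "grip_force": 10}}

```text
clock: 6.45
ee_pos: [0.4435, -0.0549, 0.0769]
ee_rot: [0.035, 0.999, -0.0, -0.0]
force: [-0.2, -1.6, 0.1]
grip_width: 0.0142
gripper_force: 10.0
```

Request:
{"name": "arm_command", "arguments": {"commands": [[0, 0, -0.04, 0], [0, 0, -0.06, 0], [0, 0, -0.06, 0], [0, 0, 0, 0], [0, 0, 0, 0]], "grip_force": 20}}

```text
clock: 7.08
ee_pos: [0.4435, -0.0549, 0.0809]
ee_rot: [0.035, 0.999, 0.0, -0.0]
force: [0.8, 0.9, -4.7]
grip_width: 0.0138
gripper_force: 20.0
```

```bash
python3 - <<'E'
from h import *
s=state();print(s["ee_pos"],s["force"],s["torque"])
E
```

```text
[ 0.44348365 -0.05489187  0.0809022 ] [ 0.77922446  0.91976138 -4.73711953] [ 0.00194167 -0.09979465 -0.00599866]
```

Request:
{"name": "arm_command", "arguments": {"commands": [[0, 0, -0.06, 0], [0, 0, -0.06, 0], [0, 0, 0, 0], [0, 0, 0, 0]]}}

```text
clock: 7.58
ee_pos: [0.4436, -0.0549, 0.084]
ee_rot: [0.035, 0.999, 0.0, 0.0]
force: [-0.8, 0.1, -5.5]
grip_width: 0.0141
gripper_force: 20.0
```

```bash
python3 - <<'E'
from h import *
import json
s=state();print(s["ee_pos"],s["force"],s["torque"])
im,c=snap("wrist","pics/w3.png");json.dump({k:np.array(v).tolist() for k,v in c.items()},open("w3.json","w"))
im=cv2.imread("pics/w3.png")
a=cv2.resize(im[60:360,170:390],None,fx=2,fy=2,interpolation=2)
sd,cs=snap("side","pics/s3.png");json.dump({k:np.array(v).tolist() for k,v in cs.items()},open("s3.json","w"))
b=cv2.resize(cv2.imread("pics/s3.png")[200:260,225:315],None,fx=3.8,fy=3.8,interpolation=2)
o=np.zeros((600,800,3),np.uint8);o[:,:440]=a;o[:b.shape[0],450:450+b.shape[1]]=b
cv2.imwrite("pics/c3.png",o)
E
```

```text
[ 0.44355411 -0.0549141   0.08398608] [-0.83613595  0.10767877 -5.45850277] [ 0.06548057 -0.12709517 -0.01584962]
```

View pics/c3.png

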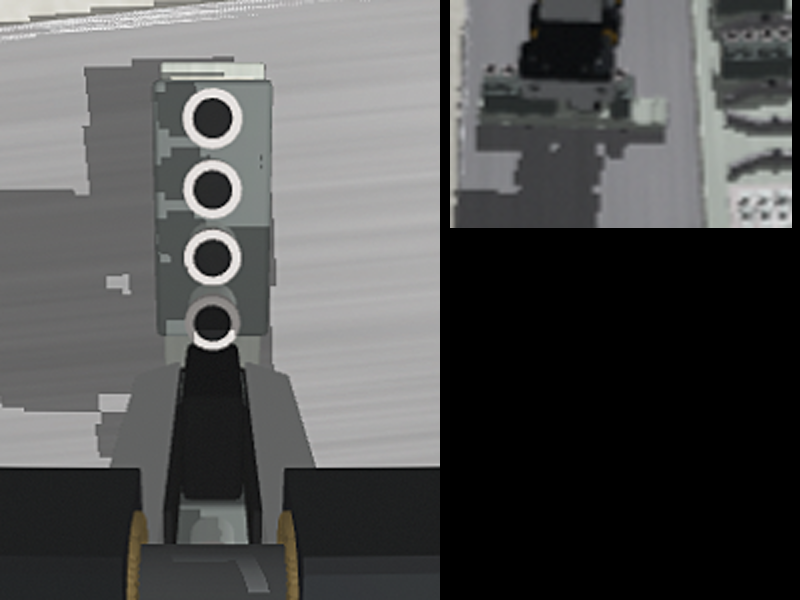

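The carrier is held clear and about level: 5.5 N of weight is on the wrist, and the tubes line up in crop column 212 at v=118, 190, 258 and 322. Next I'll refine the lane yaw and the pitch from the saved pictures.

```bash
python3 - <<'E'
from h import *
import json
from scipy.optimize import least_squares
c=json.load(open("w1.json"));g=cv2.cvtColor(cv2.imread("pics/w1.png"),6).astype(float);g=cv2.GaussianBlur(g,(0,0),.7)
def edge(cols,r0,r1,z,sgn,lab):
    d=np.gradient(g,axis=0)*sgn
    p=np.array([[x,r0+np.argmax(d[r0:r1,x])] for x in cols],float)
    P=onz(c,p,z);k=np.polyfit(P[:,1],P[:,0],1)
    for _ in range(3):
        r=P[:,0]-np.polyval(k,P[:,1]);m=abs(r)<.0015;k=np.polyfit(P[m,1],P[m,0],1)
    print(lab,"yaw",-np.arctan(k[0]),"x at y=-.086",np.polyval(k,-.086),m.sum(),len(m))
edge(range(220,335),270,292,.06,1,"deck front")
edge(range(220,335),262,285,.056,-1,"shelf front")
edge(range(225,450),96,115,.0555,-1,"shelf back-")
edge(range(225,450),96,115,.0555,1,"shelf back+")
# rails: columns profile
for r in (322,325,328,376,379):
    print(r,g[r,225:300].astype(int).tolist())
c3=json.load(open("w3.json"));s=state();R=Rn.from_quat(s["ee_rot"]).as_matrix()
px=np.array([(212,118),(212,190),(212,258),(212,322)])/2+[170,60]
xs=np.array([-62,-48,-34,-20])/1e3
def X(q):
    th,dx,dy=q; pts=np.c_[xs-.010,0*xs,0*xs+.014]; # rel to grip pt, carrier axes (x fwd,z up)
    Ry=Rn.from_euler('y',-th).as_matrix(); pts=pts@Ry.T+[dx,dy,0]
    tool=pts*[-1,1,-1]; return s["ee_pos"]+(tool+[0,0,-.019])@R.T
f=least_squares(lambda q:(proj(c3,X(q))-px).ravel(),[0,0,0]);print("pitch nose-up,dx,dy",f.x,f.cost)
E
```

```text
deck front yaw 0.029096434920637508 x at y=-.086 0.5355177141418597 115 115
shelf front yaw 0.028064159155395032 x at y=-.086 0.5325290271339072 115 115
shelf back- yaw -0.03268086105554024 x at y=-.086 0.3363850724491617 75 225
shelf back+ yaw 0.02129743939632403 x at y=-.086 0.3433569222796808 210 225
322 [161, 161, 161, 161, 162, 162, 162, 163, 162, 141, 107, 109, 127, 137, 139, 136, 117, 98, 127, 161, 167, 166, 166, 166, 166, 166, 166, 167, 167, 168, 168, 167, 168, 168, 169, 170, 165, 136, 107, 102, 101, 96, 108, 128, 136, 136, 139, 156, 169, 171, 170, 170, 170, 169, 169, 170, 170, 169, 169, 169, 169, 172, 163, 126, 103, 102, 103, 103, 103, 103, 103, 104, 104, 98, 79]
325 [161, 161, 161, 161, 161, 161, 162, 160, 153, 135, 105, 97, 104, 120, 136, 142, 147, 136, 129, 155, 164, 163, 163, 163, 163, 163, 163, 163, 162, 163, 163, 164, 164, 164, 164, 166, 161, 132, 104, 99, 99, 101, 125, 139, 140, 140, 139, 153, 164, 165, 164, 164, 165, 164, 165, 165, 165, 165, 165, 165, 165, 167, 159, 122, 102, 100, 101, 101, 101, 101, 101, 101, 103, 95, 72]
328 [163, 164, 164, 164, 164, 164, 163, 148,
[... 439 characters left out ...]
3, 153, 168, 166, 165, 165, 165, 165, 165, 165, 165, 166, 166, 166, 167, 167, 168, 164, 138, 107, 102, 101, 85, 66, 60, 60, 61, 80, 137, 167, 169, 167, 167, 166, 167, 167, 167, 166, 167, 166, 167, 168, 158, 121, 107, 108, 107, 101, 101, 101, 101, 102, 99, 78]
379 [159, 159, 159, 159, 159, 159, 159, 160, 160, 161, 162, 164, 154, 119, 107, 93, 70, 63, 63, 62, 65, 77, 103, 132, 160, 166, 166, 165, 165, 165, 166, 165, 162, 157, 156, 156, 157, 158, 157, 151, 140, 122, 105, 98, 86, 71, 67, 69, 91, 139, 164, 165, 164, 164, 164, 164, 164, 164, 163, 164, 163, 163, 164, 164, 164, 165, 165, 162, 150, 147, 148, 149, 139, 107, 88]
pitch nose-up,dx,dy [0.04867048 0.00096542 0.00100565] 0.38938835514024117
```

```bash
python3 - <<'E'
from h import *
import json
c=json.load(open("w1.json"))
for r,l,q in((325,243.8,266.2),(328,243.9,266.5),(376,246.6,267.7)):
    a=onz(c,[[l,r]],.06)[0];b=onz(c,[[q,r]],.072)[0]
    print(a.round(4),b.round(4),"gap",b[1]-a[1],"mid",(a[1]+b[1])/2, "left top-left", )
E
```

```text
[ 0.5908 -0.0994  0.06  ] [ 0.583  -0.0729  0.072 ] gap 0.02647255562525505 mid -0.08616372262501108 left top-left
[ 0.5948 -0.0994  0.06  ] [ 0.5869 -0.0726  0.072 ] gap 0.026770641515221863 mid -0.0860023550617495 left top-left
[ 0.6629 -0.0979  0.06  ] [ 0.6529 -0.0717  0.072 ] gap 0.026214385510693106 mid -0.08479087777611577 left top-left
```

Request:
{"name": "arm_command", "arguments": {"commands": [[0, 0, 0, -0.45], [0, 0, 0, -0.45], [0, -0.35, 0, -0.46], [0, -0.35, 0, 0], [0, -0.35, 0, 0], [0, -0.36, 0, 0], [0, 0, 0, 0]]}}

```text
clock: 8.55
ee_pos: [0.4443, -0.0909, 0.0841]
ee_rot: [-0.012, 1.0, -0.0, 0.0]
force: [0.0, -0.5, -4.9]
grip_width: 0.0135
gripper_force: 20.0
```

Request:
{"name": "arm_command", "arguments": {"commands": [[-0.3, 0, 0, 0], [-0.4, 0, 0, 0], [-0.4, 0, 0, 0], [-0.4, 0, 0, 0], [-0.4, 0, 0, 0], [-0.3, 0, 0, 0], [-0.2, 0, 0, 0], [0, 0, 0, 0]]}}

```text
clock: 9.55
ee_pos: [0.5043, -0.0887, 0.0839]
ee_rot: [-0.013, 1.0, -0.0, -0.0]
force: [-0.2, 0.4, -6.0]
grip_width: 0.0136
gripper_force: 20.0
```

```bash
python3 - <<'E'
from h import *
import json
s=state();print(s["ee_pos"],s["force"],s["torque"],Rn.from_quat(s["ee_rot"]).as_euler('xyz'))
for n in("wrist","top","side"):
    im,c=snap(n,f"pics/{n}4.png");json.dump({k:np.array(v).tolist() for k,v in c.items()},open(n+"4.json","w"))
r=lambda f,y0,y1,x0,x1,k:cv2.resize(cv2.imread(f"pics/{f}.png")[y0:y1,x0:x1],None,fx=k,fy=k,interpolation=2)
o=np.zeros((600,800,3),np.uint8)
a=r("wrist4",0,420,0,560,.78);o[:a.shape[0],:a.shape[1]]=a
b=r("side4",170,290,240,360,3);o[:b.shape[0],440:440+b.shape[1]]=b
d=r("top4",135,290,250,370,1.7);o[330:330+d.shape[0],:d.shape[1]]=d
cv2.imwrite("pics/c4.png",o)
E
```

```text
[ 0.50433547 -0.08867716  0.08394008] [-0.18714689  0.43151412 -5.98543093] [ 0.02472631 -0.10094406 -0.01336639] [-3.14156509e+00 -1.29329833e-04 -3.11648112e+00]
```

View pics/c4.png

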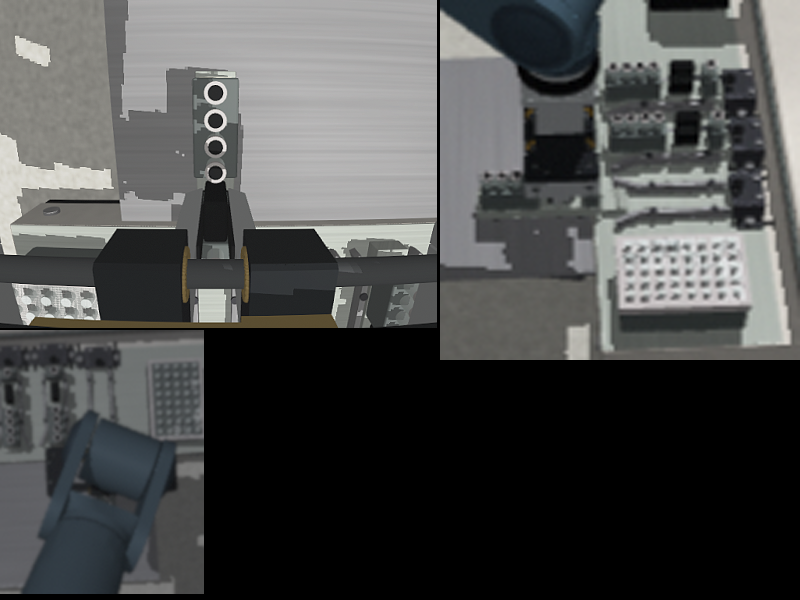

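The composite shows the carrier aligned with the empty lane, its nose just over the deck edge. The toe and rails are visible in the wrist picture between the finger bases, near full-frame rows 370–410, columns 245–310.

```bash
python3 - <<'E'
from h import *
r=lambda f,y0,y1,x0,x1,k:cv2.resize(cv2.imread(f"pics/{f}.png")[y0:y1,x0:x1],None,fx=k,fy=k,interpolation=2)
o=np.zeros((600,800,3),np.uint8)
a=r("wrist4",295,415,215,345,5)[:600,:650];o[:a.shape[0],:a.shape[1]]=a
cv2.imwrite("pics/c5.png",o)
E
```

```text
(no output)
```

View pics/c5.png

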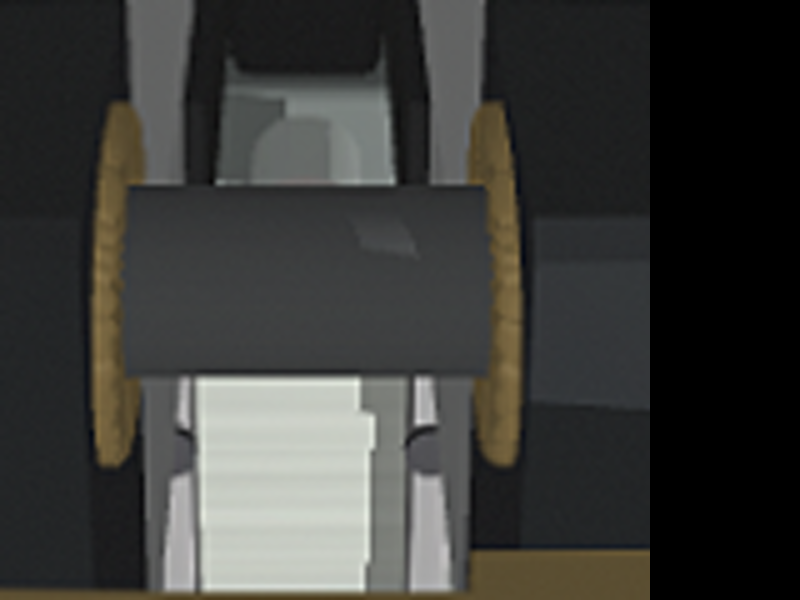

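Both inner rail feet are visible at full-frame columns 255.0 (left) and 296.6 (right), row ≈395, along with the deck between them. The carrier's axis is near column 275.6.

```bash
python3 - <<'E'
from h import *
import json
c=json.load(open("wrist4.json"));s=state();R=Rn.from_quat(s["ee_rot"]).as_matrix()
T=lambda P:((P-s["ee_pos"])@R*1000).round(1)
for v,l,r in((400,196.5,410),(500,200,408.5),(580,203,407.5)):
    P=onz(c,[[215+(l+.5)/5-.5,295+(v+.5)/5-.5],[215+(r+.5)/5-.5,295+(v+.5)/5-.5]],.06);print("rails tool mm",T(P)[:,:2].tolist(),"mid",T(P)[:,1].mean(),P.mean(0).round(4))
g=cv2.imread("pics/wrist4.png")
gr=cv2.cvtColor(g,6)
circ=cv2.HoughCircles(gr,3,1,15,param1=100,param2=15,minRadius=8,maxRadius=20)
q=[k for k in circ[0] if 255<k[0]<300 and 90<k[1]<240] if circ is not None else []
for k in q: print(k,T(onz(c,[k[:2]],s["ee_pos"][2]+.019+.014-.002))[0])
E
```

```text
rails tool mm [[-93.8, -13.6], [-93.8, 14.7]] mid 0.5499999999999998 [ 0.5975 -0.0857  0.06  ]
rails tool mm [[-110.4, -13.5], [-110.4, 14.8]] mid 0.6500000000000004 [ 0.6141 -0.0852  0.06  ]
rails tool mm [[-124.3, -13.3], [-124.3, 14.9]] mid 0.7999999999999998 [ 0.628  -0.0847  0.06  ]
[275.5 118.5  14.4] [ 71.4   0.7 -31. ]
[275.5 188.5   9.6] [ 43.2   0.7 -31. ]
[275.5 220.5   9.6] [ 29.4   0.7 -31. ]
[276.5 154.5   9.4] [ 57.2   1.1 -31. ]
```

Request:
{"name": "arm_command", "arguments": {"commands": [[0, 0, -0.06, -0.05], [-0.3, 0, 0, 0], [-0.3, 0, 0, 0], [-0.4, 0, 0, 0], [-0.4, 0, 0, 0], [-0.3, 0, 0, 0], [0, 0, 0, 0]]}}

```text
clock: 10.58
ee_pos: [0.5472, -0.0875, 0.0854]
ee_rot: [-0.014, 1.0, -0.0, 0.0]
force: [0.6, 0.3, -5.6]
grip_width: 0.0141
gripper_force: 20.0
```

Request:
{"name": "arm_command", "arguments": {"commands": [[-0.3, 0, 0, 0], [-0.4, 0, 0, 0], [-0.4, 0, 0, 0], [-0.24, 0, 0, 0], [0, 0, 0, 0], [0, 0, 0, 0]]}}

```text
clock: 11.32
ee_pos: [0.5799, -0.0865, 0.0853]
ee_rot: [-0.014, 1.0, -0.0, -0.0]
force: [0.3, 0.5, -5.5]
grip_width: 0.0139
gripper_force: 20.0
```

```bash
cat > st.py <<'E'
from h import *
s=state();R=Rn.from_quat(s["ee_rot"]).as_matrix()
print(s["ee_pos"].round(4),"f",s["force"].round(2),"t",s["torque"].round(3),"yaw",-np.pi+abs(Rn.from_quat(s["ee_rot"]).as_euler('xyz')[2]))
E
python3 st.py
```

```text
[ 0.5799 -0.0865  0.0853] f [ 0.29  0.52 -5.49] t [ 0.025 -0.151  0.006] yaw -0.028498208052464946
```

Request:
{"name": "arm_command", "arguments": {"commands": [[0, 0, 0.04, 0], [0, 0, 0.04, 0], [0, 0, 0, 0]]}}

```text
clock: 11.7
ee_pos: [0.5799, -0.0865, 0.0833]
ee_rot: [-0.014, 1.0, 0.0, -0.0]
force: [-0.3, -0.4, -5.9]
grip_width: 0.0141
gripper_force: 20.0
```

Request:
{"name": "arm_command", "arguments": {"commands": [[0, 0, 0.04, 0], [0, 0, 0, 0]]}}

```text
clock: 11.95
ee_pos: [0.5802, -0.0865, 0.0825]
ee_rot: [-0.014, 1.0, -0.0, 0.0]
force: [0.5, -0.8, -5.7]
grip_width: 0.0144
gripper_force: 20.0
```

Request:
{"name": "arm_command", "arguments": {"commands": [[0, 0, 0.02, 0], [0, 0, 0, 0]]}}

```text
clock: 12.2
ee_pos: [0.5802, -0.0865, 0.0825]
ee_rot: [-0.014, 1.0, -0.0, 0.0]
force: [-2.1, 0.1, -0.4]
grip_width: 0.0138
gripper_force: 20.0
```

Request:
{"name": "arm_command", "arguments": {"commands": [[0, 0, 0, 0], [0, 0, 0, 0]], "grip_force": 5}}

```text
clock: 12.45
ee_pos: [0.5802, -0.0865, 0.0825]
ee_rot: [-0.014, 1.0, -0.0, 0.0]
force: [-2.8, 0.7, 3.2]
grip_width: 0.0138
gripper_force: 5.0
```

Request:
{"name": "arm_command", "arguments": {"commands": [[0, 0, 0.01, 0], [0, 0, 0, 0], [0, 0, 0, 0]], "grip_force": 3}}

```text
clock: 12.82
ee_pos: [0.5806, -0.0865, 0.0822]
ee_rot: [-0.014, 1.0, -0.0, 0.001]
force: [-0.6, 1.8, 4.4]
grip_width: 0.0139
gripper_force: 3.0
```

```bash
python3 st.py; python3 - <<'E'
from h import *
import json
im,c=snap("wrist","pics/w6.png");json.dump({k:np.array(v).tolist() for k,v in c.items()},open("w6.json","w"))
from scipy.optimize import least_squares
s=state();R=Rn.from_quat(s["ee_rot"]).as_matrix()
def fit(n,R,pos):
    c=json.load(open(n+".json"));gr=cv2.cvtColor(cv2.imread(f"pics/{'w'+n[1:] if n[0]=='w' and len(n)<4 else n}.png"),6)
    k=cv2.HoughCircles(gr,3,1,15,param1=100,param2=15,minRadius=8,maxRadius=20)[0]
    k=np.array(sorted([q[:2].tolist() for q in k if 262<q[0]<292 and 80<q[1]<240],key=lambda q:q[1]));print(n,k.tolist())
fit("w6",R,0);fit("wrist4",R,0);fit("w3",R,0)
E
```

```text
[ 0.5806 -0.0865  0.0822] f [-0.65  1.8   4.43] t [0.402 0.399 0.01 ] yaw -0.02843129501366537
w6 [[276.5, 117.5], [275.5, 153.5], [276.5, 187.5], [276.5, 220.5]]
wrist4 [[275.5, 118.5], [276.5, 154.5], [275.5, 188.5], [275.5, 220.5]]
w3 [[276.5, 118.5], [276.5, 154.5], [275.5, 188.5], [275.5, 221.5]]
```

Request:
{"name": "arm_command", "arguments": {"commands": [[0, 0, -0.012, 0], [0, 0, 0, 0], [0, 0, 0, 0]]}}

```text
clock: 13.25
ee_pos: [0.5806, -0.0865, 0.0822]
ee_rot: [-0.014, 1.0, -0.0, 0.001]
force: [1.5, 1.4, 3.0]
grip_width: 0.0139
gripper_force: 3.0
```

```bash
python3 st.py; python3 - <<'E'
from h import *
import json
from scipy.optimize import least_squares
xs=np.array([-62,-48,-34,-20])/1e3
def circ(f):
    gr=cv2.cvtColor(cv2.imread(f),6)
    k=cv2.HoughCircles(gr,3,1,15,param1=100,param2=15,minRadius=6,maxRadius=20)[0]
    return np.array(sorted([q[:2].tolist() for q in k if 262<q[0]<292 and 80<q[1]<240],key=lambda q:q[1]))
Rt=np.array(get_calibration("wrist")["R"])@Rn.from_quat(state()["ee_rot"]).as_matrix()
def fit(name,f,tz):
    c=json.load(open(name)); px=circ(f);print(px.tolist())
    if len(px)!=4:return
    cc=get_calibration("wrist"); s=state()
    K=cc; R=Rn.from_quat(s["ee_rot"]).as_matrix()
    def X(q):
        th,dx,dy=q;p=np.c_[xs-.010,0*xs,0*xs+.014]@Rn.from_euler('y',-th).as_matrix().T+[dx,dy,tz]
        return s["ee_pos"]+(p*[-1,1,-1]+[0,0,-.019])@R.T
    r=least_squares(lambda q:(proj(cc,X(q))-px).ravel(),[0,0,0]);print(name,r.x,r.cost)
fit("w2.json","pics/w2.png",-.0585)
fit("w3.json","pics/w3.png",0);fit("wrist4.json","pics/wrist4.png",0);fit("w6.json","pics/w6.png",0)
E
```

```text
[ 0.5806 -0.0865  0.0822] f [1.46 1.43 2.99] t [ 0.386 -0.231 -0.049] yaw -0.02843912679527394
[[275.5, 115.5], [275.5, 141.5], [275.5, 165.5], [275.5, 190.5]]
w2.json [0.06675402 0.00023325 0.00080893] 0.23127782697505558
[[276.5, 118.5], [276.5, 154.5], [275.5, 188.5], [275.5, 221.5]]
w3.json [0.02693854 0.00049238 0.00103216] 0.5474580333181175
[[275.5, 118.5], [276.5, 154.5], [275.5, 188.5], [275.5, 220.5]]
wrist4.json [0.05241663 0.00085725 0.00092816] 0.7909182376626581
[[276.5, 117.5], [275.5, 153.5], [276.5, 187.5], [276.5, 220.5]]
w6.json [0.03187472 0.00017527 0.00112879] 0.4314270268978884
```

Request:
{"name": "arm_command", "arguments": {"commands": [[0, 0, -0.012, 0], [-0.2, 0, 0, 0], [-0.2, 0, 0, 0], [0, 0, 0, 0]], "grip_force": 20}}

```text
clock: 13.75
ee_pos: [0.5897, -0.0866, 0.0822]
ee_rot: [-0.014, 1.0, -0.0, -0.001]
force: [-1.5, -0.0, 3.9]
grip_width: 0.0139
gripper_force: 20.0
```

Request:
{"name": "arm_command", "arguments": {"commands": [[-0.2, 0, 0, 0], [-0.2, 0, 0, 0], [0, 0, 0, 0]]}}

```text
clock: 14.12
ee_pos: [0.5999, -0.0862, 0.0822]
ee_rot: [-0.014, 1.0, -0.0, -0.0]
force: [-2.2, -1.3, 2.8]
grip_width: 0.0139
gripper_force: 20.0
```

Request:
{"name": "arm_command", "arguments": {"commands": [[-0.16, 0, 0, 0], [-0.16, 0, 0, 0], [0, 0, 0, 0]]}}

```text
clock: 14.5
ee_pos: [0.6078, -0.0858, 0.0822]
ee_rot: [-0.014, 1.0, -0.0, -0.0]
force: [-4.1, 0.3, 4.1]
grip_width: 0.0137
gripper_force: 20.0
```

Request:
{"name": "arm_command", "arguments": {"commands": [[-0.08, 0, 0, 0], [-0.08, 0, 0, 0], [0, 0, 0, 0]]}}

```text
clock: 14.88
ee_pos: [0.6116, -0.0856, 0.0822]
ee_rot: [-0.014, 1.0, -0.0, -0.001]
force: [-4.9, -0.2, 4.8]
grip_width: 0.0139
gripper_force: 20.0
```

Request:
{"name": "arm_command", "arguments": {"commands": [[-0.08, 0, 0, 0], [-0.08, 0, 0, 0], [0, 0, 0, 0]]}}

```text
clock: 15.25
ee_pos: [0.6152, -0.0855, 0.0822]
ee_rot: [-0.014, 1.0, 0.0, -0.001]
force: [-6.5, -0.0, 6.0]
grip_width: 0.0138
gripper_force: 20.0
```

Request:
{"name": "arm_command", "arguments": {"commands": [[-0.08, 0, 0, 0], [-0.04, 0, 0, 0], [0, 0, 0, 0]]}}

```text
clock: 15.62
ee_pos: [0.6178, -0.0854, 0.0822]
ee_rot: [-0.014, 1.0, 0.0, -0.002]
force: [-8.6, 0.6, 6.8]
grip_width: 0.014
gripper_force: 20.0
```

Request:
{"name": "arm_command", "arguments": {"commands": [[0, 0, -0.02, 0], [0, 0, 0, 0], [0, 0, 0, 0]]}}

```text
clock: 16.0
ee_pos: [0.6178, -0.0854, 0.0822]
ee_rot: [-0.014, 1.0, 0.0, -0.001]
force: [-7.1, -1.4, 4.1]
grip_width: 0.014
gripper_force: 20.0
```

```bash
python3 st.py
```

```text
[ 0.6178 -0.0854  0.0822] f [-7.07 -1.38  4.13] t [-0.114  0.979 -0.02 ] yaw -0.028603133116229085
```

Request:
{"name": "arm_command", "arguments": {"commands": [[0, 0, -0.02, 0], [-0.04, 0, 0, 0], [0, 0, 0, 0]], "grip_force": 25}}

```text
clock: 16.38
ee_pos: [0.6185, -0.0854, 0.0822]
ee_rot: [-0.014, 1.0, 0.0, -0.002]
force: [-6.8, -0.9, 2.1]
grip_width: 0.0138
gripper_force: 25.0
```

Request:
{"name": "arm_command", "arguments": {"commands": [[-0.04, 0, 0, 0], [0, 0, 0, 0]]}}

```text
clock: 16.62
ee_pos: [0.6195, -0.0854, 0.0822]
ee_rot: [-0.014, 1.0, 0.0, -0.002]
force: [-7.2, -0.8, 2.1]
grip_width: 0.0136
gripper_force: 25.0
```

Request:
{"name": "arm_command", "arguments": {"commands": [[-0.04, 0, 0, 0], [0, 0, 0, 0]]}}

```text
clock: 16.88
ee_pos: [0.6205, -0.0853, 0.0822]
ee_rot: [-0.014, 1.0, 0.0, -0.002]
force: [-7.3, -0.7, 4.0]
grip_width: 0.0139
gripper_force: 25.0
```

Request:
{"name": "arm_command", "arguments": {"commands": [[-0.04, 0, 0, 0], [0, 0, 0, 0]]}}

```text
clock: 17.12
ee_pos: [0.6214, -0.0853, 0.0823]
ee_rot: [-0.014, 1.0, 0.0, -0.002]
force: [-7.5, -0.8, 2.9]
grip_width: 0.0139
gripper_force: 25.0
```

Request:
{"name": "arm_command", "arguments": {"commands": [[-0.04, 0, 0, 0], [0, 0, 0, 0]]}}

```text
clock: 17.38
ee_pos: [0.6224, -0.0853, 0.0822]
ee_rot: [-0.014, 1.0, 0.0, -0.002]
force: [-6.9, -0.8, 2.5]
grip_width: 0.014
gripper_force: 25.0
```

Request:
{"name": "arm_command", "arguments": {"commands": [[-0.04, 0, 0, 0], [0, 0, 0, 0]]}}

```text
clock: 17.62
ee_pos: [0.6236, -0.0853, 0.0822]
ee_rot: [-0.014, 1.0, 0.0, -0.002]
force: [-6.5, -0.8, 1.8]
grip_width: 0.0137
gripper_force: 25.0
```

Request:
{"name": "arm_command", "arguments": {"commands": [[-0.04, 0, 0, 0], [0, 0, 0, 0]]}}

```text
clock: 17.88
ee_pos: [0.6251, -0.0852, 0.0822]
ee_rot: [-0.014, 1.0, 0.0, -0.001]
force: [-3.4, -1.3, -0.3]
grip_width: 0.0138
gripper_force: 25.0
```

Request:
{"name": "arm_command", "arguments": {"commands": [[-0.04, 0, 0, 0], [0, 0, 0, 0]]}}

```text
clock: 18.12
ee_pos: [0.6273, -0.0852, 0.0823]
ee_rot: [-0.014, 1.0, 0.0, 0.0]
force: [2.2, -2.1, -6.6]
grip_width: 0.0137
gripper_force: 25.0
```

Request:
{"name": "arm_command", "arguments": {"commands": [[-0.03, 0, 0.02, 0], [0, 0, 0, 0]]}}

```text
clock: 18.38
ee_pos: [0.6278, -0.0851, 0.0824]
ee_rot: [-0.014, 1.0, 0.0, -0.0]
force: [0.3, -1.8, -6.5]
grip_width: 0.0135
gripper_force: 25.0
```

Request:
{"name": "arm_command", "arguments": {"commands": [[-0.03, 0, 0, 0], [0, 0, 0, 0]]}}

```text
clock: 18.62
ee_pos: [0.628, -0.0851, 0.0824]
ee_rot: [-0.014, 1.0, 0.0, -0.001]
force: [-3.1, -0.9, -5.4]
grip_width: 0.0137
gripper_force: 25.0
```

Request:
{"name": "arm_command", "arguments": {"commands": [[-0.03, 0, 0, 0], [0, 0, 0, 0]]}}

```text
clock: 18.88
ee_pos: [0.6281, -0.0851, 0.0825]
ee_rot: [-0.014, 1.0, 0.0, -0.002]
force: [-5.6, -1.6, -2.6]
grip_width: 0.0139
gripper_force: 25.0
```

The force dropped to +2 N as the roller fell into the notch. It then rose with no further advance at x=0.628, which is the end stop. I'll relax the push and let go.

Request:
{"name": "arm_command", "arguments": {"commands": [[0.05, 0, 0.01, 0], [0, 0, 0, 0], [0, 0, 0, 0]]}}

```text
clock: 19.25
ee_pos: [0.628, -0.0851, 0.0824]
ee_rot: [-0.014, 1.0, -0.0, -0.0]
force: [-2.2, -1.6, -6.9]
grip_width: 0.0139
gripper_force: 25.0
```

Request:
{"name": "arm_command", "arguments": {"commands": [[0, 0, 0, 0], [0, 0, 0, 0], [0, 0, 0, 0], [0, 0, 0, 0]], "fingers": 0.66}}

```text
clock: 19.75
ee_pos: [0.6285, -0.0851, 0.083]
ee_rot: [-0.014, 1.0, -0.0, 0.0]
force: [-0.3, -0.0, 0.1]
grip_width: 0.0322
gripper_force: 0.0
```

Request:
{"name": "arm_command", "arguments": {"commands": [[0, 0, -0.3, 0], [0, 0, -0.6, 0], [0, 0, -1, 0], [0, 0, -1, 0], [0, 0, -1, 0], [0, 0, -1, 0], [0, 0, -1, 0], [0, 0, -1, 0]]}}

```text
clock: 20.75
ee_pos: [0.6282, -0.0852, 0.2574]
ee_rot: [-0.014, 1.0, -0.0, 0.001]
force: [-0.3, 0.7, -0.4]
grip_width: 0.0322
gripper_force: 0.0
```

Request:
{"name": "arm_command", "arguments": {"commands": [[1, 0, 0, 0], [1, 0, 0, 0], [1, 0, 0, 0], [1, 0, 0, 0], [0, 0, 0, 0]]}}

```text
clock: 21.38
ee_pos: [0.5277, -0.088, 0.2565]
ee_rot: [-0.014, 1.0, -0.0, 0.001]
force: [-0.4, -0.2, 0.3]
grip_width: 0.0319
gripper_force: 0.0
```

```bash
python3 st.py; python3 - <<'E'
from h import *
import json
im,c=snap("wrist","pics/w7.png");json.dump({k:np.array(v).tolist() for k,v in c.items()},open("w7.json","w"))
snap("side","pics/s7.png")
r=lambda f,y0,y1,x0,x1,k:cv2.resize(cv2.imread(f"pics/{f}.png")[y0:y1,x0:x1],None,fx=k,fy=k,interpolation=2)
o=np.zeros((600,800,3),np.uint8)
a=r("w7",0,420,110,420,1.42)[:600,:440];o[:a.shape[0],:a.shape[1]]=a
b=r("s7",180,290,280,370,4)[:440,:360];o[:b.shape[0],440:440+b.shape[1]]=b
cv2.imwrite("pics/c7.png",o)
E
```

```text
[ 0.5277 -0.088   0.2565] f [-0.41 -0.2   0.3 ] t [ 0.086 -0.017 -0.014] yaw -0.02784188901365381
```

View pics/c7.png

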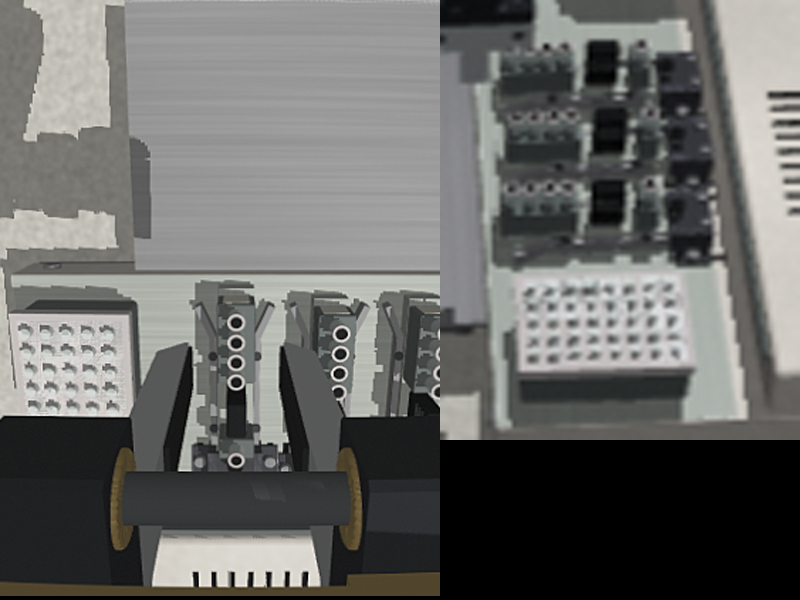

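The composite shows the carrier home between the rails under the bridge. Its tubes are at (236,323), (236,343), (236,363), (236,382) and (236,461), and the neighbour's first tube is at (341,333). The tip box is undisturbed.

```bash
python3 - <<'E'
from h import *
import json
c=json.load(open("w7.json"))
W=lambda p:(np.array(p,float)+.5)/1.42-.5+[110,0]
P=onz(c,W([(236,323),(236,343),(236,363),(236,382),(236,461)]),.114)
E=onz(c,W([(120,272.5),(430,272)]),.06)
Q=onz(c,W([(341,333),(341,353),(341,373),(341,393)]),.114)
th=.0285;ex=np.array([np.cos(th),np.sin(th)]);ey=np.array([-ex[1],ex[0]])
print("carrier x",(P[:,:2]@ex-np.array([-62,-48,-34,-20,39.5])/1e3).round(4),"y",(P[:,:2]@ey).round(4))
print("neighbour x",(Q[:,:2]@ex-np.array([-62,-48,-34,-20])/1e3).round(4),"y",(Q[:,:2]@ey).round(4),"edge",(E[:,:2]@ex).round(4)+.09)
E
```

```text
carrier x [0.6156 0.6154 0.6155 0.6152 0.6163] y [-0.1019 -0.1019 -0.1019 -0.1019 -0.102 ]
neighbour x [0.6226 0.6226 0.6229 0.6235] y [-0.0332 -0.0324 -0.0316 -0.0308] edge [0.6217 0.6214]
```

```bash
python3 -c "
from plant import *
print(finish_job())"
```

```text
the job is handed in; nothing more can be done
None
```

The carrier is in the empty lane against the end stop and released. The catch was felt to drop behind its ridge, the carrier measures about 6–7 mm short of the lane origin (limit 11 mm), and the job was handed in at about 21 s with no verdict shown.

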